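# Fold the drill-bit rack down and close the case

## Robot

A 6-joint arm with a two-finger parallel gripper is mounted at the origin on the work surface. World frame = base frame: x ahead of the robot, y to its left, z up, the work surface at z = 0. Lengths are in m, angles in degrees, forces in N, time in s.
With the tool pointing down it reaches from about 0.375 to 0.925 m from the base axis. Payload 5.7 kg.
Tool frame: the origin (TCP) lies at the very end of the fingers, on their centre line; the grasp point (between the pads) lies 19 mm behind it; z points along the fingers, y is the line along which they close (so a half turn about z gives the same grasp; the last joint's range is limited). The gripper opens to 88 mm and grips with 3 to 60 N. Pads are 20 mm wide; open, the fingers measure 115 mm over their backs; the gripper's body (75 mm by 178 mm) begins 61 mm behind the grasp point.
Start: joints at [58.493, 20.558, 86.54, -0, 72.909, -6.595], TCP at [0.253, 0.544, 0.223] pointing down, gripper open.
Joint ranges: [-170.27, 170.27], [-57.76, 135], [12.27, 136.19], [-55.21, 235.2], [11.17, 155.16], [-170.74, 170.74]. Speed limits (degrees/s): [136.94, 136.94, 180, 180, 180, 180].

## Interface

Orientations are given as a 3x3 rotation matrix whose columns are the frame's x, y, z axes.
In Python, from station import monitor, viewer, ctrl, models gives the robot as it stands.
- The arm moves only by the tool arm_command, never from a script. Its argument "targets" is a list of rows, each a list of 5 numbers: the opening in per cent of the stroke, from 0 (shut) to 100 (fully open), then the shift along the world's x, y, z in mm, then the turn about the world's z in rad. In form: [[jaw, dx, dy, dz, turn], ...]. A call has 1 to 10 rows; each row shifts and turns the commanded pose from where the row before left it; what a row does not reach is not made up. A row lasts 1/12 s, in which the tool goes at most 41.7 mm and 7.16 degrees, less where a joint would pass 70% of its speed; a pose out of reach is approached as far as the arm can. A call is refused whole if a number of a shift passes 41.7 or a number of a turn 0.125, either way. A call with a gripper value outside its range is refused whole. The fingers move at their own pace and stop on an object; "force" is the grip in N (left out, the last holds). Time passes only in rows, so rows that do not move let the fingers close. It gives the time, the measured TCP pose, the force, the opening and the grip force at its end, in the units of the state.
- monitor.sense(): the state, without advancing time (a new reading comes with each control period).
- viewer.read_camera(name): name is "scene" or "top" or "wrist"; returns the picture (384x512x3 uint8, red, green, blue); there is no depth.
- viewer.camera_model(name): a dict with "K" (3x3 intrinsics, pixels), "k1" (the pictures are not rectified: a ray, as slopes to the right and down, at radius r is drawn at 1 + k1 r^2 times it, then the intrinsics apply), "rvec" (rotation vector, rad) and "tvec" (3), from world to camera coordinates, as OpenCV has them. Camera axes: x right, y down, z forward; pixel columns grow to the right and rows downward; lengths in m; the calibration is good to about 2 mm. A picture is of the moment at which its call begins: read the wrist's pose just before it. camera_model takes no time and is no camera call; for the wrist camera it gives the pose at the moment of the call.
- ctrl.job_done(): hands the job in; it is judged then, once.
Trained networks look in the newest picture that a camera, given by its name, has taken for a name from the list of things; names that differ only in an ending like _2 or _b are one class to them, and where a whole thing is asked for, a point or a joint stands for the part that bears it (a point fixed in the world has none). Each returns a list of dicts, best first, with "score" (0 to 1); they miss things now and then, are a little off and sometimes report something else, mostly with a low value. They report only what shows in the picture. A call takes as long as a camera call. They do not tell look-alikes from the thing itself.
- models.regions_of(label, camera): "region" (384x512 bool, what is visible of it) and "extent" ([centre column, centre row, width, height] in pixels, round what is visible of it).
The state is a dict: "t": time; "qpos": joint angles; "joint_vel": joint speeds; "effort": joint torques, N m; "position": TCP position; "eef_rot": TCP orientation; "force": force on the tool from outside, world axes, zero at the start; "ft_torque": the same for the moment, N m; "opening": opening from 0.0 (shut) to 1.0 (fully open); "grip_force": force on a finger pad.
Only numpy, scipy, OpenCV 4.12 (cv2) and the standard library are available. Lean on these libraries where they do the work, as an engineer would, in place of code of your own. Each camera call takes 0.05 s, during which the arm holds its last target. There are 200 camera calls.

## Task

Put the drill-bit case away: with the fingertips push the standing bit rack down flat into its tray, then swing the lid over it and press it fully shut, and let go. Only push: do not pinch the rack or the lid, and leave the spray can, oil bottle, screwdriver and tape measure where they are.

Things in the scene. Friction and masses are not known exactly. Their poses are not given: they have to be found in the camera images.
- case: The open drill-bit case: a black tray 150 mm deep (its x) by 200 mm wide (its y) and 30 mm high, fixed on the bench. Origin: centre of the tray's underside, on the bench; x points from the front (the side with the red catch) to the rear, where the lid is hinged; z up. The front faces the robot, turned up to about 45 degrees to either side. The orange rack stands near the front, the grey lid stands open at the rear.
- rack (a joint): Angle of the orange bit rack: 0 = lying flat in the tray, bit tips to the rear; about 1.57 = upright; range 0 to 1.6 rad. It is folded by pushing its front face (the one towards the case's front) to the rear and down. The hinge is stiff (0.26 N m): the rack stays where it is left and must be pushed all the way down.
- lid (a joint): Angle of the grey lid: 0 = fully shut on the tray, 1.57 = standing upright at the rear edge, more = leaning back away from the front; range 0 to 2.0 rad. It shuts by swinging to the front and down. The hinge is stiff (0.21 N m): the lid stays where it is left, does not fall shut, and must be pushed all the way.
- rack_hinge (a point): Middle of the rack's hinge axis, which runs along the case's y, 45 mm in front of the case's centre and 18 mm above the bench. The rack is 166 mm wide and 16 mm thick (plus a 2 mm back plate): a shank block at the hinge, a cross rail whose middle lies 57.5 mm from the hinge, and seven steel masonry bits that stick out to 109 mm from the hinge. The axes turn with the rack: x along the bits to their tips, z out of the front face (up when it lies flat).
- rack_rail (a point): Middle of the front face of the rack's orange cross rail (15 mm tall, 166 mm wide), the place to push: 57.5 mm from the hinge along the bits and 8 mm out of the hinge plane. Lying flat it faces up, 26 mm above the bench. Axes as rack_hinge.
- lid_hinge (a point): Middle of the lid's hinge axis, along the case's y, on the tray's rear top edge: 75 mm behind the case's centre, 30.5 mm above the bench. The lid is a shell 150 mm long from the hinge, 200 mm wide and 20 mm deep, open on the side that comes to lie on the tray. The axes turn with the lid: x points from its free edge to the hinge, z out of its outer face (up when shut).
- lid_edge (a point): Middle of the lid's free edge on its outer face: 150 mm from the hinge and 20 mm out of the hinge plane. With the lid shut it is on top at the front, 50 mm above the bench. Axes as lid_hinge.
- spray_mid (a point): Spray can, yellow with black cap, 65 mm across, 190 mm tall, loose, standing beside the case; this point is half-way up its axis. Leave it alone.
- oil_mid (a point): Flat gold oil bottle with red label and red cap, 45 by 75 mm and 165 mm tall, loose, standing beside the case; this point is half-way up its middle. Leave it alone.
- driver_grip (a point): Screwdriver with green handle, 190 mm long, loose, lying in front of the case; the point is on its handle. Leave it alone.
- tape_mid (a point): Yellow tape measure, 70 by 40 mm and 62 mm tall, loose, standing behind the case to one side; this point is its centre. Leave it alone.
Things that resemble listed ones, but are neither listed nor needed, are in the scene too. Several things have the shape of the case; the one meant has the colours described above.

How it is judged (in metres and radians):
On the way, in this order (a step that is already met when the one before it is completed fails the run):
1. the rack lies flat in the tray while the lid is still open (value of joint rack below 0.08 rad and value of joint lid above 0.8 rad), for 0.2 s.
2. the lid is fully shut over the flat rack (value of joint lid below 0.03 rad and value of joint rack below 0.08 rad), for 0.2 s.
At the end, for the whole second after the job is handed in: The rack lies flat (within 0.08 rad), the lid is fully shut over it (within 0.03 rad, 4.5 mm at its free edge) and at rest, and the robot touches nothing (all of step 2 and velocity of joint lid between -0.05 and 0.05 rad/s).
It fails at once if the lid is driven down onto the standing rack (value of joint lid below 0.7 rad and value of joint rack above 0.3 rad).
It fails at once if the lid is pinched: fingers press on its outer face and on its inside or rim together (contact force between the fingers and lid_c0 above 1 N and (contact force between the fingers and lid_c1 above 1 N or contact force between the fingers and lid_c3 above 1 N or contact force between the fingers and lid_c7 above 1 N or contact force between the fingers and lid_c9 above 1 N)).
It fails at once if the rack is pinched: fingers press on its front and on its back plate together (contact force between the fingers and rack_c2 above 1 N and (contact force between the fingers and rack_c0 above 1 N or contact force between the fingers and rack_c1 above 1 N)).
It fails at once if a bystander is moved, tipped or lifted (distance of any of spray_mid, oil_mid, driver_grip, tape_mid from where it was at the start of the episode above 0.02 m).
It also fails if it takes over 48 s, if anything falls off the work surface, if the arm or the gripper's body presses on something with over 40 N, if the wrist force passes 120 N, or if a joint passes its speed limit or range.

## Working session

There is one attempt and no reset: what is moved stays moved. The work goes in short steps, Python scripts to look and compute and a tool call to move; the robot and the scene stay as the last step left them, time stands still between calls to the robot, and variables do not carry over. Pictures are saved under pics/ and viewed, at most 10 in all, crops included, and the job is handed in when it is done.

Besides the shell and the picture viewer there is one more tool, called after "Request:" as name(argument=value, ...) on one line, values as JSON. arm_command: Moves the arm, as the interface text tells. Its arguments: {"type":"object","properties":{"targets":{"type":"array","items":{"type":"array","items":{"type":"number"}}},"force":{"type":"number"}},"required":["targets"]}

```bash
mkdir -p pics; python3 - <<'E'
from station import monitor, viewer, ctrl, models
import cv2,numpy as np
ims=[]
for n in ["scene","top"]:
    im=viewer.read_camera(n); cv2.imwrite(f"pics/{n}0.png",im[:,:,::-1])
    for l in ["case","rack","lid","spray_mid","oil_mid","driver_grip","tape_mid"]:
        print(n,l,[(round(d["score"],2),np.round(d["extent"]).tolist()) for d in models.regions_of(l,n)][:3])
    c=viewer.camera_model(n); print({k:np.round(v,4).tolist() for k,v in c.items()})
    ims.append(im)
    R,_=cv2.Rodrigues(np.array(c["rvec"])); print("campos",-R.T@np.array(c["tvec"]))
cv2.imwrite("pics/a.png",cv2.resize(np.vstack(ims)[:,:,::-1],None,fx=0.78,fy=0.78))
s=monitor.sense();print(s["t"],s["position"],s["eef_rot"])
E
```

```text
scene case [(0.9, [113.0, 146.0, 82.0, 70.0]), (0.86, [140.0, 334.0, 116.0, 101.0]), (0.8, [301.0, 119.0, 78.0, 66.0])]
scene rack [(0.81, [193.0, 191.0, 51.0, 51.0])]
scene lid [(0.86, [114.0, 142.0, 86.0, 63.0]), (0.84, [226.0, 209.0, 71.0, 78.0]), (0.77, [301.0, 114.0, 82.0, 58.0])]
scene spray_mid [(0.72, [138.0, 236.0, 41.0, 60.0])]
scene oil_mid [(0.55, [260.0, 153.0, 27.0, 48.0])]
scene driver_grip [(0.72, [172.0, 182.0, 54.0, 37.0]), (0.57, [259.0, 153.0, 27.0, 48.0])]
scene tape_mid [(0.85, [305.0, 216.0, 21.0, 30.0]), (0.3, [192.0, 192.0, 48.0, 50.0])]
{'K': [[408.671, 0.0, 259.1305], [0.0, 408.671, 186.8829], [0.0, 0.0, 1.0]], 'k1': 0.0206, 'rvec': [2.1021, 1.5342, -0.4648], 'tvec': [-0.2182, -0.3564, 1.4062]}
campos [ 1.10564451 -0.1446037   0.95320765]
top case [(0.98, [299.0, 184.0, 86.0, 102.0]), (0.61, [373.0, 290.0, 81.0, 70.0]), (0.6, [174.0, 109.0, 79.0, 72.0])]
top rack [(0.7, [308.0, 202.0, 58.0, 40.0])]
top lid [(0.94, [288.0, 159.0, 75.0, 54.0]), (0.79, [180.0, 272.0, 80.0, 77.0]), (0.77, [361.0, 104.0, 79.0, 66.0])]
top spray_mid []
top oil_mid [(0.6, [242.0, 221.0, 23.0, 32.0])]
top driver_grip [(0.74, [321.0, 231.0, 56.0, 23.0])]
top tape_mid [(0.92, [223.0, 159.0, 17.0, 29.0])]
{'K': [[382.1525, 0.0, 260.359], [0.0, 382.1525, 192.6068], [0.0, 0.0, 1.0]], 'k1': -0.1008, 'rvec': [2.1206, -2.1631, 0.2225], 'tvec': [0.0433, 0.507, 1.0935]}
campos [0.3073314  0.06898407 1.16422365]
0.8 [0.25273691 0.5441392  0.22264792] [[-9.06947116e-01  4.21244497e-01 -4.50343383e-05]
 [ 4.21244499e-01  9.06947115e-01 -5.08470020e-05]
 [ 1.94247434e-05 -6.50860091e-05 -9.99999998e-01]]
```

View pics/a.png

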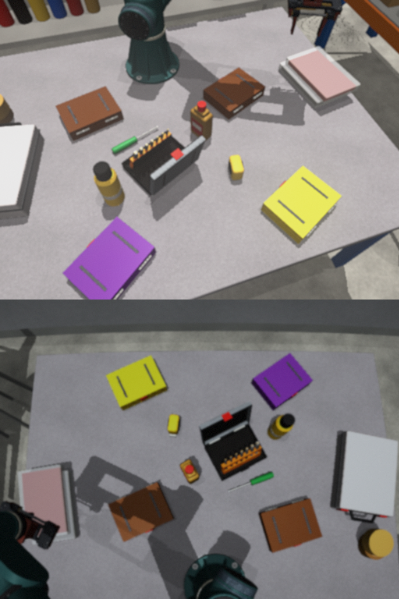

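```bash
python3 - <<'E'
import cv2,numpy as np
a=cv2.imread("pics/scene0.png")[120:300,80:340]; b=cv2.imread("pics/top0.png")[110:270,190:390]
a=cv2.resize(a,(800,554)); b=cv2.resize(b,(740,592),interpolation=cv2.INTER_CUBIC)
cv2.imwrite("pics/ca.png",a); cv2.imwrite("pics/cb.png",b)
E
```

```text
(no output)
```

View pics/ca.png

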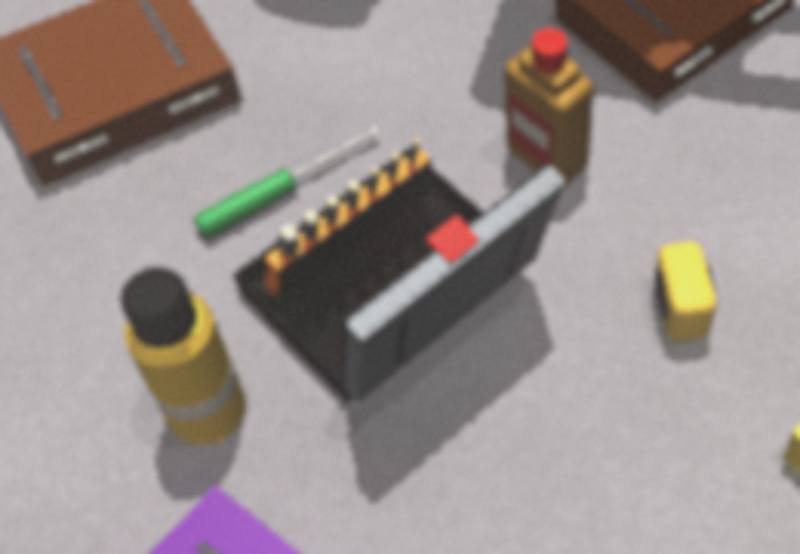

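View pics/cb.png

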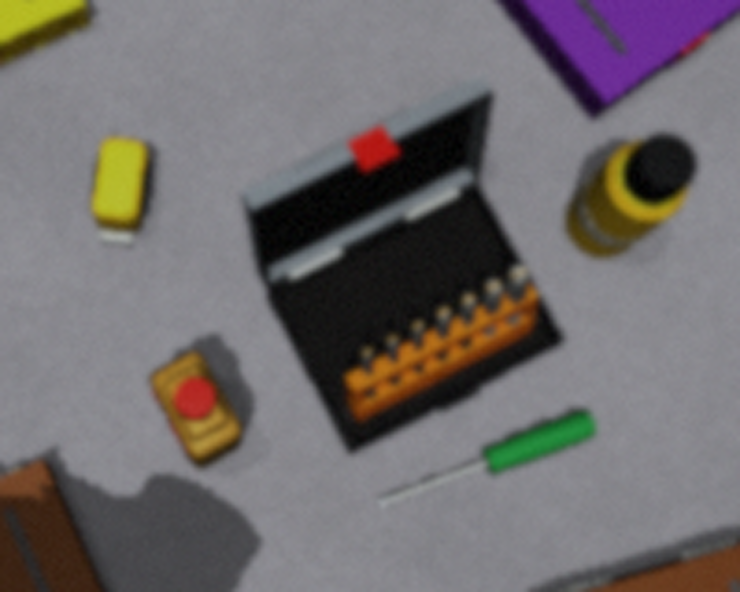

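Top view: the wanted case (black tray, orange rack, grey lid, red catch) is at top (297,190) / scene (190,205). Things it could be confused with are closed boxes in the wrong colours: top (174,109) yellow, (361,104) purple, (180,272) brown, (373,290) brown. The close crops confirm the choice. The rack is upright and the lid is roughly upright. Next I fit the case pose from the crop corners.

```bash
cat > h.py <<'E'
from station import viewer
import numpy as np, cv2
from scipy.optimize import least_squares
C={n:viewer.camera_model(n) for n in ("scene","top")}
def proj(n,P):
    c=C[n]; return cv2.projectPoints(np.atleast_2d(P).astype(float),np.array(c["rvec"]),np.array(c["tvec"]),np.array(c["K"]),np.array([c["k1"],0,0,0,0.]))[0][:,0]
def case2w(p,P):
    x,y,a=p[:3]; P=np.atleast_2d(P); c,s=np.cos(a),np.sin(a)
    return np.c_[x+c*P[:,0]-s*P[:,1], y+s*P[:,0]+c*P[:,1], P[:,2]]
def lid(th,r,y,o): # r from hinge, o outward
    return [.075-r*np.cos(th)+o*np.sin(th), y, .0305+r*np.sin(th)+o*np.cos(th)]
def rack(f,r,y,o):
    return [-.045+r*np.cos(f)-o*np.sin(f), y, .018+r*np.sin(f)+o*np.cos(f)]
E
cat > fit.py <<'E'
from h import *
T=lambda u,v:(u/3.7+190,v/3.7+110); S=lambda u,v:(u*.325+80,v*.325+120)
def pts(p):
    t,f=p[3:]
    top=[([-.075,.1,.03],(350,450)),([-.075,-.1,.03],(562,340)),([.075,.1,.03],(270,292)),([.075,-.1,.03],(475,188)),
     (lid(t,.15,.1,.02),(246,193)),(lid(t,.15,-.1,.02),(490,88)),(lid(t,.15,.1,0),(250,208)),(lid(t,.15,-.1,0),(490,105)),
     (rack(f,.065,.083,-.008),(346,374)),(rack(f,.05,.083,.008),(350,393)),(rack(f,.05,-.083,.008),(538,302))]
    sc=[(lid(t,.15,-.1,.02),(355,335)),(lid(t,.15,.1,.02),(563,185)),(lid(t,.15,-.1,0),(350,320)),([-.075,-.1,.03],(238,278)),([.075,-.1,0],(350,402)),
     (rack(f,.065,-.083,.008),(267,257))]
    return [proj("top",case2w(p,[a]))[0]-T(*b) for a,b in top]+[proj("scene",case2w(p,[a]))[0]-S(*b) for a,b in sc]
r=least_squares(lambda p:np.ravel(pts(p)),[.45,0,.47,1.7,1.5],loss="soft_l1")
print(np.round(r.x,4)); print(np.round(pts(r.x),1).tolist())
E
python3 fit.py
```

```text
[ 0.5024 -0.0935  0.4543  1.7688  1.2798]
[[-0.0, 0.1], [0.7, -0.5], [-1.6, -1.4], [0.5, -2.1], [-1.9, -0.9], [-2.9, -4.3], [0.4, 1.1], [0.8, -3.3], [-1.4, -0.8], [0.4, 0.5], [-0.8, -0.6], [1.4, 0.1], [-0.1, -2.5], [-2.9, -1.7], [-2.3, -2.9], [-1.7, -0.8], [-0.6, -1.0]]
```

```bash
cat > plan.py <<'E'
from h import *
from station import monitor
p=[.502,-.0935,.4543]
def c2w1(q): return case2w(p,[q])[0]
def rel(path,start=None,turn=None):
    s=monitor.sense(); cur=np.array(s["position"] if start is None else start)
    for q in path:
        w=c2w1(q); print(np.round((w-cur)*1000,1).tolist(), "->",np.round(w,3)); cur=w
def w2c(w):
    a=p[2]; d=np.array(w)-[p[0],p[1],0]; c,s=np.cos(a),np.sin(a); return np.array([c*d[0]+s*d[1],-s*d[0]+c*d[1],d[2]])
def state():
    s=monitor.sense(); R=np.array(s["eef_rot"]); print("t",round(s["t"],2),"case",np.round(w2c(s["position"])*1000,1),"F",np.round(s["force"],1),"yaw_y-case_y",round(np.degrees(np.arctan2(R[1,1],R[0,1])-np.pi/2-p[2]),2))
E
python3 - <<'E'
from plan import *
def back(n,uv,z):
    f=lambda q:proj(n,[[q[0],q[1],z]])[0]-uv
    return w2c([*least_squares(f,[.5,0]).x,z])
T=lambda u,v:np.array((u/3.7+190,v/3.7+110))
for k,u,v,z in [("spray",662,165,.19),("oil",195,398,.165),("tape",122,180,.062),("driver",540,440,.015),("shaft",382,500,.01)]: print(k,np.round(back("top",T(u,v),z),3))
state(); rel([[-.10,0,.223],[-.09,0,.07]])
for n,seq in (("rack",[rack(f,r,0,.008) for f,r in zip([1.5,1.2,.9,.6,.3,.1,0],[.0575,.0575,.058,.059,.060,.062,.063])]),):
    for q in seq: print(np.round((np.array(q)-[.01,0,0])*1000,1))
E
```

```text
spray [-0.001 -0.18   0.19 ]
oil [0.005 0.196 0.165]
tape [0.2   0.165 0.062]
driver [-0.139 -0.045  0.015]
shaft [-0.122  0.093  0.01 ]
t 0.8 case [ 55.8 682.3 222.6] F [-0.1  0.4 -0.1] yaw_y-case_y -50.94
[159.4, -681.5, 0.4] -> [ 0.412 -0.137  0.223]
[9.0, 4.4, -153.0] -> [ 0.421 -0.133  0.07 ]
[-58.9   0.   75.9]
[-41.6   0.   74.5]
[-25.2   0.   68.4]
[-10.8   0.   57.9]
[-0.   0.  43.4]
[ 5.9  0.  32.1]
[ 8.  0. 26.]
```

Request:
arm_command(targets=[[0,17,-36,5,0.089],[0,17,-36,0,0.089],[0,17,-36,0,0.089],[0,17,-36,0,0.089],[0,17,-36,0,0.089],[0,17,-36,0,0.089],[0,17,-36,0,0.089],[0,17,-36,0,0.089],[0,17,-36,0,0.089],[0,17,-36,0,0.089]], force=20)

```text
t: 1.63
position: [0.4232, 0.1824, 0.2279]
eef_rot: [[-0.896, -0.444, 0.001], [-0.444, 0.896, 0.0], [-0.001, -0.0, -1.0]]
force: [0.5, -0.3, -0.4]
opening: 0.281
grip_force: 0.0
```

Request:
arm_command(targets=[[0,0,-35.7,0,0],[0,0,-35.7,0,0],[0,0,-35.7,0,0],[0,0,-35.7,0,0],[0,0,-35.7,0,0],[0,-2,-35.7,0,0],[0,-3,-35.7,0,0],[0,-3,-35.7,0,0],[0,-3,-35.9,0,0],[0,0,0,0,0]])

```text
t: 2.47
position: [0.4121, -0.1433, 0.2282]
eef_rot: [[-0.9, -0.436, 0.002], [-0.436, 0.9, -0.004], [0.0, -0.004, -1.0]]
force: [0.9, 0.2, 0.6]
opening: 0.005
grip_force: 0.0
```

```bash
python3 - <<'E'
from plan import *
import cv2
state()
im=viewer.read_camera("wrist"); cv2.imwrite("pics/w1.png",im[:,:,::-1])
c=viewer.camera_model("wrist"); C["wrist"]=c
im=im[:,:,::-1].copy()
f=1.4;t=1.75
for q in [[-.075,.1,.03],[-.075,-.1,.03],[.075,.1,.03],[.075,-.1,.03],rack(f,.065,.083,.008),rack(f,.065,-.083,.008),rack(f,.05,.083,.008),rack(f,.05,-.083,.008),lid(t,.15,.1,0),lid(t,.15,-.1,0)]:
    u=proj("wrist",c2w1(q))[0]; print(np.round(u)); cv2.circle(im,tuple(int(x) for x in u),3,(255,0,255),1) if max(abs(u))<2000 else 0
cv2.imwrite("pics/w1o.png",im)
rel([[-.09,0,.07]])
E
```

```text
t 2.47 case [-102.6   -5.3  228.2] F [0.9 0.2 0.6] yaw_y-case_y -0.21
[331. 189.]
[188. 190.]
[324. 282.]
[195. 282.]
[326. 227.]
[193. 227.]
[324. 220.]
[195. 221.]
[354. 386.]
[167. 387.]
[9.3, 7.4, -157.9] -> [ 0.421 -0.133  0.07 ]
```

View pics/w1o.png

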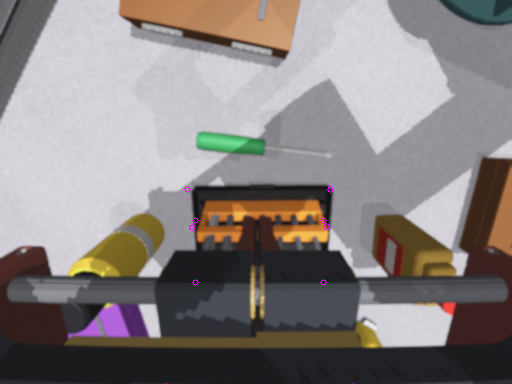

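The overlay agrees: the tray's front edge is at row 188 and the rail is at about row 234. That puts the rack at about 1.25 rad. I'll descend in front of it and push.

Request:
arm_command(targets=[[0,2,1,-30,0],[0,2,1,-32,0],[0,2,2,-32,0],[0,2,2,-32,0],[0,1,1,-32,0],[0,0,0,0,0]])

```text
t: 3.02
position: [0.4173, -0.1272, 0.0654]
eef_rot: [[-0.898, -0.441, -0.008], [-0.441, 0.898, 0.004], [0.005, 0.008, -1.0]]
force: [-0.2, 1.1, 0.3]
opening: 0.007
grip_force: 0.0
```

```bash
python3 - <<'E'
from plan import *
state()
P=[np.array(rack(f,r,0,.008))-[.01,0,0] for f,r in zip([1.4,1.2,1.0,.8,.6,.45,.3,.2,.1,0],[.0575,.0575,.058,.058,.059,.06,.060,.062,.062,.063])]
rel(P)
E
```

```text
t 3.02 case [-90.9   6.9  65.4] F [-0.2  1.1  0.3] yaw_y-case_y 0.11
[37.0, 10.4, 10.6] -> [ 0.454 -0.117  0.076]
[10.3, 5.0, -1.5] -> [ 0.465 -0.112  0.074]
[10.1, 4.9, -3.4] -> [ 0.475 -0.107  0.071]
[9.0, 4.4, -5.9] -> [ 0.484 -0.102  0.065]
[8.5, 4.2, -7.3] -> [ 0.492 -0.098  0.058]
[5.7, 2.8, -6.6] -> [ 0.498 -0.095  0.051]
[4.0, 1.9, -7.9] -> [ 0.502 -0.094  0.043]
[3.8, 1.9, -5.2] -> [ 0.506 -0.092  0.038]
[1.5, 0.8, -6.0] -> [ 0.507 -0.091  0.032]
[1.9, 0.9, -6.1] -> [ 0.509 -0.09   0.026]
```

Request:
arm_command(targets=[[0,12,4,4,0],[0,12,4,4,0],[0,12,5,2,0],[0,5,2.5,-1,0],[0,6,3,-1,0],[0,5,2.5,-1.5,0],[0,5,2.5,-2,0],[0,5,2.5,-3,0],[0,4,2,-3,0],[0,0,0,0,0]])

```text
t: 3.85
position: [0.4875, -0.102, 0.0675]
eef_rot: [[-0.898, -0.44, 0.0], [-0.44, 0.898, 0.0], [-0.0, 0.0, -1.0]]
force: [-0.4, 0.1, 1.0]
opening: 0.005
grip_force: 0.1
```

```bash
python3 -c "
from plan import *
state(); im=viewer.read_camera('wrist')[:,:,::-1];im2=viewer.read_camera('scene')[:,:,::-1]
cv2.imwrite('pics/w2.png',np.hstack([cv2.resize(im,(400,300)),cv2.resize(im2[130:280,90:290],(400,300))]))"
```

```text
t 3.85 case [-16.8  -1.2  67.5] F [-0.4  0.1  1. ] yaw_y-case_y 0.05
```

View pics/w2.png

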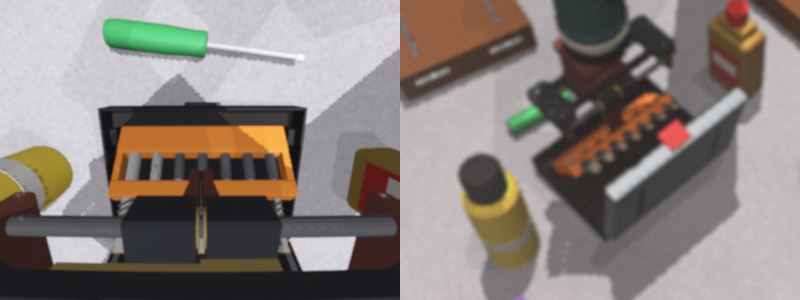

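The rack is about half-way down and the fingers are on the rail. I'll follow the arc down.

Request:
arm_command(targets=[[0,4,2,-5,0],[0,4,2,-5,0],[0,3.5,1.7,-5,0],[0,3.5,1.7,-5,0],[0,2.5,1.2,-5,0],[0,2,1,-5,0],[0,1.5,0.7,-4,0],[0,1,0.5,-4,0],[0,0,0,0,0]])

```text
t: 4.7
position: [0.5089, -0.0915, 0.0293]
eef_rot: [[-0.898, -0.44, -0.0], [-0.44, 0.898, 0.0], [0.0, 0.0, -1.0]]
force: [-0.6, -0.0, 0.0]
opening: 0.006
grip_force: 0.0
```

Request:
arm_command(targets=[[0,0,0,-2,0],[0,0,0,-1,0],[0,0,0,-1,0],[0,0,0,-1,0],[0,0,0,0,0]])

```text
t: 5.12
position: [0.5096, -0.0916, 0.0262]
eef_rot: [[-0.898, -0.439, 0.002], [-0.439, 0.898, -0.0], [-0.002, -0.001, -1.0]]
force: [-1.4, 2.6, 10.3]
opening: 0.005
grip_force: 5.2
```

Request:
arm_command(targets=[[0,0,0,-1,0],[0,0,0,-1,0],[0,0,0,-1,0],[0,0,0,0,0],[0,0,0,0,0]])

```text
t: 5.53
position: [0.5097, -0.0916, 0.0257]
eef_rot: [[-0.898, -0.44, 0.003], [-0.44, 0.898, -0.001], [-0.002, -0.002, -1.0]]
force: [-6.9, 4.4, 41.1]
opening: 0.007
grip_force: 20.6
```

The rack is on its hard stop (41 N at z = 25.7 mm), so it lies flat. I'll retract and go over the lid to the rear.

Request:
arm_command(targets=[[0,0,0,5,0],[0,0,0,30,0],[0,0,0,40,0],[0,0,0,40,0],[0,0,0,40,0],[0,0,0,40,0],[0,0,0,10,0],[0,0,0,0,0]])

```text
t: 6.2
position: [0.5113, -0.0925, 0.2309]
eef_rot: [[-0.898, -0.44, 0.008], [-0.44, 0.898, -0.003], [-0.006, -0.006, -1.0]]
force: [0.9, -1.0, -0.3]
opening: 0.001
grip_force: 0.0
```

Request:
arm_command(targets=[[0,27,13,5,0],[0,27,13,0,0],[0,27,13,0,0],[0,27,13,0,0],[0,27,13,0,0],[0,27,13,0,0],[0,0,0,0,0],[0,0,0,0,0]])

```text
t: 6.87
position: [0.6704, -0.0129, 0.2287]
eef_rot: [[-0.898, -0.441, -0.004], [-0.441, 0.898, 0.0], [0.004, 0.002, -1.0]]
force: [0.1, -0.3, -0.3]
opening: 0.006
grip_force: 0.0
```

```bash
python3 -c "
from plan import *
state(); im=viewer.read_camera('wrist')[:,:,::-1];im2=viewer.read_camera('top')[:,:,::-1];im3=viewer.read_camera('scene')[:,:,::-1]
cv2.imwrite('pics/w3.png',np.vstack([cv2.resize(im[:, :],(400,300)),cv2.resize(im2[120:270,200:400],(400,300))]))"
```

```text
t 6.87 case [186.7  -1.4 228.7] F [ 0.1 -0.3 -0.3] yaw_y-case_y 0.13
```

View pics/w3.png

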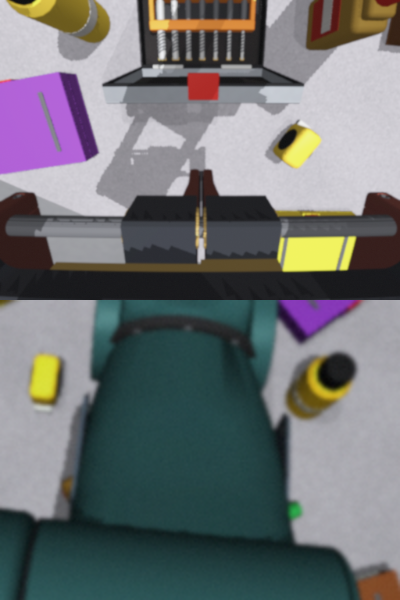

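The rack lies flat in the tray, and the lid stands up at rows 68–100 of the wrist view. The way down behind the lid is clear.

Request:
arm_command(targets=[[0,0,0,-30,0],[0,0,0,-30,0],[0,0,0,-29,0],[0,0,0,0,0]])

```text
t: 7.35
position: [0.6651, -0.0138, 0.1372]
eef_rot: [[-0.899, -0.439, -0.011], [-0.439, 0.899, 0.001], [0.009, 0.006, -1.0]]
force: [-1.1, -0.5, -0.6]
opening: 0.006
grip_force: 0.0
```

```bash
python3 - <<'E'
from plan import *
state()
th=[1.57,1.4,1.25,1.1,.95,.8,.7,.6,.5,.4,.3,.2,.1,0]; 
rel([np.array(lid(t,.11+.01*(1.57-t)/1.57,0,.02))+[.01,0,0] for t in th])
E
```

```text
t 7.35 case [181.5   0.  137.2] F [-1.1 -0.5 -0.6] yaw_y-case_y -0.01
[-68.8, -33.6, 3.3] -> [ 0.596 -0.047  0.141]
[-17.1, -8.4, 2.8] -> [ 0.579 -0.056  0.143]
[-15.4, -7.5, -0.2] -> [ 0.564 -0.063  0.143]
[-15.3, -7.5, -2.9] -> [ 0.548 -0.071  0.14 ]
[-14.9, -7.3, -5.5] -> [ 0.533 -0.078  0.135]
[-14.1, -6.9, -8.0] -> [ 0.519 -0.085  0.127]
[-8.8, -4.3, -6.6] -> [ 0.511 -0.089  0.12 ]
[-8.2, -4.0, -7.6] -> [ 0.502 -0.093  0.113]
[-7.5, -3.7, -8.6] -> [ 0.495 -0.097  0.104]
[-6.7, -3.3, -9.4] -> [ 0.488 -0.1    0.095]
[-5.9, -2.9, -10.2] -> [ 0.482 -0.103  0.085]
[-4.9, -2.4, -10.8] -> [ 0.477 -0.106  0.074]
[-3.9, -1.9, -11.4] -> [ 0.473 -0.107  0.062]
[-2.9, -1.4, -11.8] -> [ 0.471 -0.109  0.05 ]
```

Request:
arm_command(targets=[[0,-12,-6,1,0],[0,-12,-6,1,0],[0,-9,-4.4,1,0],[0,-9,-4.4,0,0],[0,-9,-4.4,0,0],[0,-9,-4.4,0,0],[0,-9,-4.4,0,0],[0,-9,-4.4,1.5,0],[0,-8,-4,1,0],[0,-8,-4,0,0]])

```text
t: 8.18
position: [0.576, -0.0604, 0.1488]
eef_rot: [[-0.898, -0.44, 0.0], [-0.44, 0.898, -0.0], [-0.0, -0.0, -1.0]]
force: [2.1, 1.1, -0.6]
opening: 0.005
grip_force: 1.0
```

Request:
arm_command(targets=[[0,-8,-4,0,0],[0,-8,-4,-1.3,0],[0,-8,-4,-1.6,0],[0,-7.5,-3.6,-2.5,0],[0,-7.5,-3.6,-3,0],[0,-7,-3.5,-4,0],[0,-7,-3.5,-4,0],[0,0,0,0,0]])

```text
t: 8.85
position: [0.5212, -0.0865, 0.1311]
eef_rot: [[-0.898, -0.439, -0.003], [-0.439, 0.898, 0.0], [0.003, 0.002, -1.0]]
force: [-0.5, 0.7, -0.0]
opening: 0.001
grip_force: 0.0
```

```bash
python3 -c "
from plan import *
state(); im=viewer.read_camera('wrist')[:,:,::-1];im3=viewer.read_camera('scene')[:,:,::-1]
cv2.imwrite('pics/w4.png',np.hstack([cv2.resize(im,(400,300)),cv2.resize(im3[130:280,90:290],(400,300))]))"
```

```text
t 8.85 case [ 20.3  -2.1 131.1] F [-0.5  0.7 -0. ] yaw_y-case_y 0.03
```

View pics/w4.png

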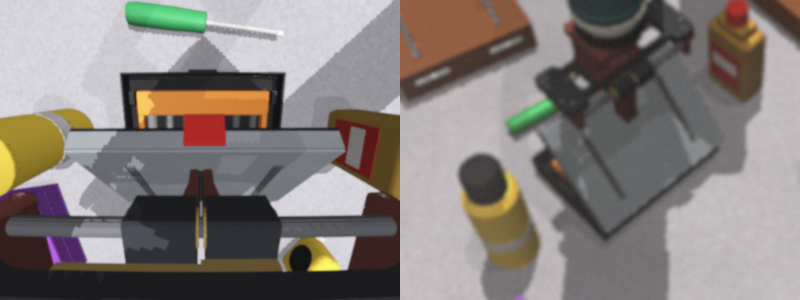

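The lid is folding forward, with the fingers on its outer face and the rack flat beneath. I'll continue along the arc.

Request:
arm_command(targets=[[0,-6,-3,-5,0],[0,-5,-2.4,-5,0],[0,-5,-2.4,-5,0],[0,-5,-2.4,-5,0],[0,-4.5,-2.2,-5.5,0],[0,-4,-2,-5.5,0],[0,-4,-2,-6,0],[0,-3.5,-1.7,-6,0],[0,-3,-1.5,-6,0],[0,0,0,0,0]])

```text
t: 9.78
position: [0.4819, -0.1056, 0.0818]
eef_rot: [[-0.898, -0.439, -0.003], [-0.439, 0.898, 0.001], [0.002, 0.002, -1.0]]
force: [0.0, 0.5, -0.0]
opening: 0.002
grip_force: 0.0
```

Request:
arm_command(targets=[[0,-3,-1.4,-5,0],[0,-3,-1.4,-5,0],[0,-2,-1,-5,0],[0,-2,-1,-5,0],[0,-1.5,-0.7,-5,0],[0,-1,-0.5,-4,0],[0,0,0,0,0]])

```text
t: 10.37
position: [0.4702, -0.1116, 0.0533]
eef_rot: [[-0.898, -0.44, -0.002], [-0.44, 0.898, 0.0], [0.001, 0.001, -1.0]]
force: [0.4, 0.4, 0.3]
opening: 0.006
grip_force: 0.0
```

Request:
arm_command(targets=[[0,0,0,-2,0],[0,0,0,-1.5,0],[0,0,0,-1,0],[0,0,0,-1,0],[0,0,0,-1,0],[0,0,0,0,0],[0,0,0,0,0]])

```text
t: 10.95
position: [0.4711, -0.1118, 0.0502]
eef_rot: [[-0.898, -0.44, 0.0], [-0.44, 0.898, -0.001], [-0.0, -0.001, -1.0]]
force: [-8.2, 1.3, 32.9]
opening: 0.004
grip_force: 16.8
```

Request:
arm_command(targets=[[0,0,0,-1,0],[0,0,0,-0.5,0],[0,0,0,0,0],[0,0,0,0,0],[0,0,0,0,0]])

```text
t: 11.37
position: [0.4711, -0.1118, 0.0499]
eef_rot: [[-0.898, -0.44, 0.001], [-0.44, 0.898, -0.001], [-0.0, -0.001, -1.0]]
force: [-11.4, 3.1, 50.5]
opening: 0.003
grip_force: 24.8
```

Request:
arm_command(targets=[[0,0,0,5,0],[0,0,0,25,0],[0,0,0,35,0],[0,0,0,35,0],[0,0,0,35,0],[0,0,0,35,0],[0,0,0,0,0],[0,0,0,0,0]])

```text
t: 12.03
position: [0.4729, -0.1123, 0.2184]
eef_rot: [[-0.898, -0.44, 0.005], [-0.44, 0.898, -0.002], [-0.004, -0.004, -1.0]]
force: [0.3, 0.3, -0.6]
opening: 0.005
grip_force: 0.0
```

```bash
python3 -c "
from plan import *
state(); im=viewer.read_camera('wrist')[:,:,::-1];im3=viewer.read_camera('scene')[:,:,::-1]
cv2.imwrite('pics/w5.png',np.hstack([cv2.resize(im,(400,300)),cv2.resize(im3[130:280,90:290],(400,300))]))"
```

```text
t 12.03 case [-34.4  -4.1 218.4] F [ 0.3  0.3 -0.6] yaw_y-case_y 0.06
```

View pics/w5.png

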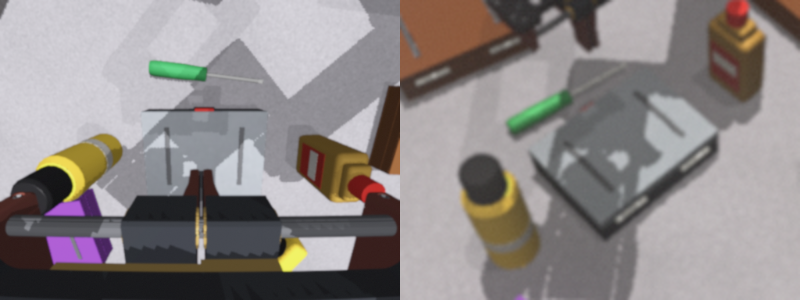

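The lid is shut flat on the tray, the gripper is clear above it and the bystanders are where they were. I'll hand in.

```bash
python3 -c "
from station import ctrl
print(ctrl.job_done())"
```

```text
the job is handed in; nothing more can be done
None
```

The case is put away: the rack is pushed flat and the lid pressed shut, both onto their stops. The gripper is clear, the bystanders look unmoved, and the job was handed in at about 12 s with no verdict returned.

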